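# Hang the lift-off guard door on the crimping press

## Robot

A 7-joint arm with a two-finger parallel gripper is mounted at the origin on the work surface. World frame = base frame: x ahead of the robot, y to its left, z up, the work surface at z = 0. Lengths are in m, angles in rad, forces in N, time in s.
With the tool pointing down it reaches from about 0.425 to 0.925 m from the base axis. Payload 6.8 kg.
Tool frame: the origin (TCP) lies on the mounting face of the last link; the fingertips stand 173 mm ahead of it and the grasp point (between the pads) lies 155 mm ahead of it; y points along the fingers, x is the direction in which the jaws open and shut, and the axes are right-handed (so a half turn about y gives the same grasp; the last joint's range is limited). The gripper opens to 85 mm and grips with 20 to 120 N. Pads are 22 mm wide; open, the fingers measure 114 mm over their backs; the gripper's body (76 mm by 85 mm) begins 54 mm behind the grasp point. The pads swing forward as they close: fully open they stand 13 mm farther back than shut.
Start: joints at [1.001, 0.477, 0.022, 1.555, -0.011, 1.109, -0.083], TCP at [0.301, -0.604, 0.405] pointing down, gripper open.
Joint ranges: [-2.96, 2.96], [-0.34, 2.1], [-1.41, 1.46], [0.24, 2.44], [-1.37, 4.51], [0.17, 1.92], [-2.96, 2.96]. Speed limits (rad/s): [2.39, 2.39, 3.14, 3.14, 3.14, 3.14, 3.14].

## Interface

Orientations are given as a rotation vector (axis times angle).
In Python, from bench import r gives the robot as it stands.
- The arm moves only by the tool step_arm, never from a script. Its arguments are lists of equal length, an entry for each row: "xyz": the shift along the tool's x, y, z scaled (see below), a list of three; "rotation": the turn, a rotation vector about the tool's x, y, z scaled (see below), a list of three. A call has 1 to 20 rows; each row is the pose to reach, as a shift and turn from the pose measured when the call began, along the tool's axes at that moment; what a row does not reach only later rows make up. The controller multiplies each number of a shift by 30 cm and each number of a turn by 90 degrees. A row lasts 1/8 s, in which the tool goes at most 62.5 mm and 10.7 degrees, less where a joint would pass 70% of its speed; a pose out of reach is approached as far as the arm can. A call with a number of a shift or a turn outside -1 to 1 is refused whole. A call with a gripper value outside its range is refused whole. "grip" is the closure, from 0 (fully open) to 1 (shut), set as the call begins (left out, the last holds). The fingers move at their own pace and stop on an object; "force" is the grip in N (left out, the last holds). Time passes only in rows, so rows that repeat a pose let the fingers close. It gives the time, the measured TCP pose, the force and the opening at its end, in the units of the state.
- r.get_obs(): the state, without advancing time (a new reading comes with each control period).
- r.grab_frame(name): name is "side" or "top" or "wrist"; returns a dict with "pixels" (400x640x3 uint8, red, green, blue), "fx", "fy", "cx", "cy" (pixels), "position" and "attitude" of the camera in the world; the wrist camera has in their place "mount" (4x4, takes a point from camera to tool coordinates, whose origin is the TCP and whose axes are the tool frame's). Camera axes: x right, y down, z forward; pixel columns grow to the right and rows downward; lengths in m; the calibration is good to about 2 mm. A picture is of the moment at which its call begins: read the wrist's pose just before it. There is no depth.
- r.hand_in(): hands the job in, once; it reports no verdict.
The state is a dict: "clock": time; "joints": joint angles; "qvel": joint speeds; "tau": joint torques, N m; "tcp_pos": TCP position; "orientation": TCP orientation; "contact_force": force on the tool from outside, world axes, zero at the start; "moment": the same for the moment, N m; "grip_width": finger opening in m.
Only numpy, scipy, OpenCV 4.12 (cv2) and the standard library are available. Lean on these libraries where they do the work, as an engineer would, in place of code of your own. Each camera call takes 0.05 s, during which the arm holds its last target.

## Task

Lift the yellow guard door out of its wooden stand and hang it on the green crimping press: with the door standing wide open (roughly straight out from the press), lower both steel knuckles over the two upright brass hinge pins until it sits fully home, feeling your way on gently and never forcing it. Then swing the door shut against the rubber stop and let go, leaving the other things on the bench where they are.

Things in the scene. Friction and masses are not known exactly. Their poses are not given: they have to be found in the camera images.
- door_centre (a point): Yellow guard door with clear window, loose, 0.25 to 0.43 kg. Point: middle of its flat panel, 136 mm long, 155 tall, 10 thick all over; the solid top rail, 42 mm deep, can be pinched across the 10 mm. x runs along the panel from hinge edge to free edge, y across its thickness, z up. Top edge 77.5 mm above, hinge edge 68 mm behind (-x), free edge 68 mm ahead.
- door_hinge (a point): Point on the door, same axes: on the axis of its two knuckles, at the underside of the lower one; 82 mm behind door_centre (-x), in the panel's mid-plane, 52.5 mm below it. Each knuckle is an open steel tube 22 mm tall, 20 mm outside, 12 mm bore; the upper one's underside is 85 mm above the lower one's.
- stand: Plywood stand fixed to the bench, 120 x 100 mm, origin under its centre, its slot along its x. The door starts upright in the slot, which holds only the lowest 40 mm of the panel (12 mm wide slot, floor 10 mm above the bench), knuckles beyond its +x end; it lifts straight out.
- press_hinge (a point): Reference mark on the fixed press beside the hinge, level with the lower pin's shoulder, 55 mm above the bench. x points into the press (grey front face at +26 mm), y left along that face, z up. Two brass pins, 9 mm thick, 16 mm long, tips rounded 1 mm, rise from shoulders at this height and 85 mm higher. The pins stand, both alike, 4 to 30 mm to the left of this mark (+y), not measured; exact in x, z.
- press_upper_pin (a point): Mark level with the shoulder of the upper pin, 85 mm above press_hinge, same axes, same doubt in y. One steel plate carries both pins, bolted tight through slots (over 100 N to shift it). Home: both knuckles rest on the shoulders, door_hinge at press_hinge's height on the real pin axis, 1.5 mm play all round. 30 mm to the left, right and in front of the pins is free.
- press_stop (a point): Middle of the face of the rubber door stop on the press, 164 mm to the left of press_hinge and 5 mm deeper, axes as press_hinge. Shut: the door rests on it, its x along the press's y. Open: turned 90 degrees, its x along the press's -x, out towards the robot. The hung door swings freely, stays where left; its top edge is then 130 mm above press_hinge.
- press: Green crimping press, fixed; origin: middle of the grey guard box's front face, on the bench, axes as press_hinge. Base 270 mm wide, 28 thick, reaching 15 mm in front of the face. A red ledge 8 mm above the free end of the shut door keeps it from being lifted or hung when shut. The guard roof is at 199 mm; the press head begins 90 mm behind the face, 272 mm up.
- door: The same yellow door as a whole; origin on the knuckles' axis at the height of the panel's lower edge (25 mm below door_hinge), axes as door_centre.
- oil_can: Bystander, leave alone: blue can, 48 mm across, 110 mm tall, standing to the right of the press; origin at the centre of its underside, on the bench.
- die_block: Bystander, leave alone: dark steel block, 50 x 40 x 30 mm; origin at the centre of its underside, on the bench.
- screwdriver: Bystander, leave alone: screwdriver lying on the bench; origin at the centre of its underside, on the bench.
- wrench: Bystander, leave alone: open wrench lying on the bench; origin at the centre of its underside, on the bench.
- tray: Bystander, leave alone: red open tray, 100 x 150 x 45 mm; origin at the centre of its underside, on the bench.
- spool: Bystander, leave alone: small plywood spool, 70 mm across, 42 mm tall; origin at the centre of its underside, on the bench.
- jar: Bystander, leave alone: small jar, 56 mm across, 75 mm tall; origin at the centre of its underside, on the bench.
Mind the look-alikes: they are no part of the job. There is more than one size of the door; the job needs the smallest.

How it is judged:
On the way:
1. the door hangs fully home on both pins, upright, still standing open by at least 50 degrees (z of door_hinge in the frame of press_hinge between -0.003 and 0.003 m and x of door_hinge in the frame of press_hinge between -0.006 and 0.006 m and y of door_hinge in the frame of press_hinge between 0 and 0.034 m and angle between door_hinge's own z axis and vertical below 0.07 rad and angle between the x axis of door_hinge and the y axis of press_hinge, either way round above 0.87 rad), for 0.2 s.
At the end, for the whole second after the job is handed in: The door hangs on both pins: its hinge point within 3 mm of the shoulder height, within 6 mm of the pins in depth and 0 to 34 mm to the left of the press_hinge mark, upright within 4 degrees; it is shut within 5 degrees with its free end to the left, released and at rest (z of door_hinge in the frame of press_hinge between -0.003 and 0.003 m and x of door_hinge in the frame of press_hinge between -0.006 and 0.006 m and y of door_hinge in the frame of press_hinge between 0 and 0.034 m and angle between door_hinge's own z axis and vertical below 0.07 rad and angle between the x axis of door_hinge and the y axis of press_hinge, either way round below 0.087 rad and y of door_centre in the frame of press_hinge above 0.065 m and contact force between the fingers and door below 0.3 N and linear speed of door below 0.01 m/s and angular speed of door below 0.08 rad/s); the robot touches nothing.
It fails at once if the door and the press press on each other with more than 60 N (contact force between door and press above 60 N).
It fails at once if the arm or gripper pushes on the press with more than 40 N (contact force between any of the arm, the fingers and press above 40 N).
It fails at once if a bystander is moved by more than 20 mm (distance of any of oil_can, die_block, screwdriver, wrench, tray, spool, jar from where it was at the start of the episode above 0.02 m).
It also fails if it takes over 64 s, if anything falls off the work surface, if the arm or the gripper's body presses on something with over 40 N, if the wrist force passes 120 N, or if a joint passes its speed limit or range.

## Working session

There is one attempt and no reset: what is moved stays moved. The work goes in short steps, Python scripts to look and compute and a tool call to move; the robot and the scene stay as the last step left them, time stands still between calls to the robot, and variables do not carry over. Pictures are saved under pics/ and viewed, and the job is handed in when it is done.

Besides the shell and the picture viewer there is one more tool, called after ">>>" in YAML: its name, and indented under it one key for each argument. step_arm: Moves the arm, as the interface text tells. Its arguments: {"type":"object","properties":{"xyz":{"type":"array"},"rotation":{"type":"array"},"grip":{"type":"number"},"force":{"type":"number"}},"required":["xyz","rotation"]}

```bash
mkdir -p pics; ls
cat > h.py <<'E'
import numpy as np,cv2,json
from bench import r
from scipy.spatial.transform import Rotation as R
def save(f,n): cv2.imwrite('pics/'+n+'.png',cv2.cvtColor(f['pixels'],cv2.COLOR_RGB2BGR))
E
python3 - <<'E'
from h import *
o=r.get_obs();print(o)
for n in ['side','top','wrist']:
    f=r.grab_frame(n);save(f,n+'0')
    print({k:(np.round(v,4).tolist() if k!='pixels' else 0) for k,v in f.items()})
    import pickle;pickle.dump(f,open(n+'0.pkl','wb'))
E
```

```text
pics
{'clock': 0.0, 'joints': array([ 1.00089524,  0.47779953,  0.02230058,  1.55644883, -0.0114854 ,
        1.10928364, -0.08312538]), 'qvel': array([ 0.00109545, -0.00094659,  0.00120432, -0.00038322,  0.00029006,
       -0.00123943,  0.00030538]), 'tau': array([-9.05598990e-04, -5.96451187e+01,  1.60810813e+00, -2.81199950e+01,
        1.25837469e-02,  9.35324613e-03,  5.20702415e-06]), 'tcp_pos': array([ 0.30065713, -0.6040372 ,  0.40372616]), 'orientation': array([-1.39211724,  0.86385788, -0.86122916]), 'contact_force': array([-0.65632604,  0.56951218,  0.36745686]), 'moment': array([ 0.01699294, -0.00403815,  0.00945233]), 'grip_width': 0.0855617587383453}
{'pixels': 0, 'fx': 375.2576, 'fy': 375.2576, 'cx': 320.5116, 'cy': 197.1582, 'position': [-0.1557, 0.6953, 0.7714], 'attitude': [-0.9111, 2.3453, -1.232]}
{'pixels': 0, 'fx': 471.3149, 'fy': 471.3149, 'cx': 323.0487, 'cy': 198.5598, 'position': [0.3163, -0.0311, 1.4883], 'attitude': [-2.187, 2.1233, -0.1303]}
{'pixels': 0, 'fx': 321.775, 'fy': 321.775, 'cx': 322.0508, 'cy': 192.9561, 'mount': [[1.0, -0.0, -0.0001, 0.0003], [0.0001, -0.2847, 0.9586, 0.0311], [-0.0001, -0.9586, -0.2847, 0.0727], [0.0, 0.0, 0.0, 1.0]]}
```

View pics/side0.png

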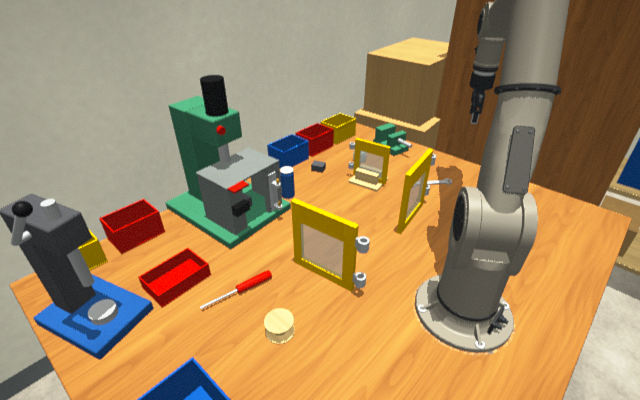

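View pics/top0.png

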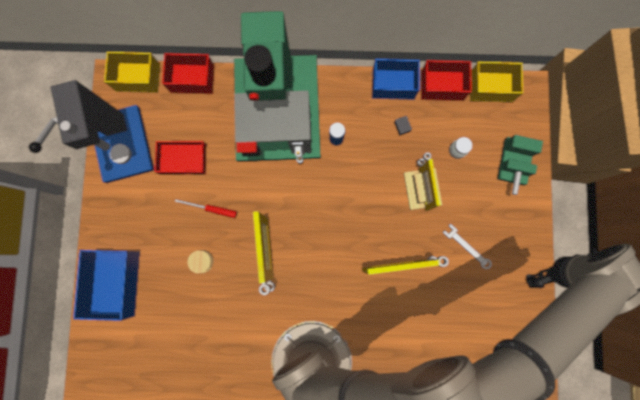

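View pics/wrist0.png

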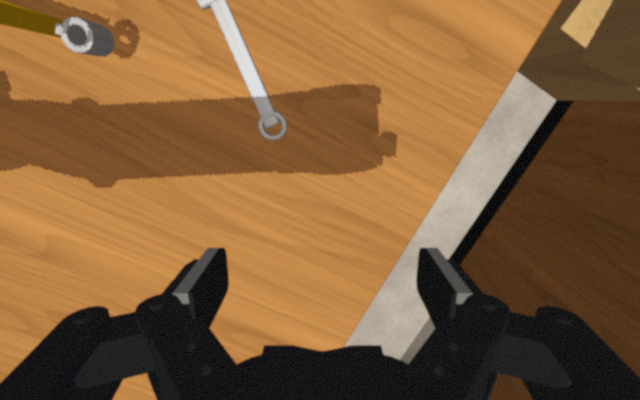

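Run:
```python
import cv2
t=cv2.imread('pics/top0.png');s=cv2.imread('pics/side0.png')
cv2.imwrite('pics/ct.png',cv2.resize(t[140:230,380:480],None,fx=6,fy=6,interpolation=2))
cv2.imwrite('pics/cs.png',cv2.resize(s[120:210,330:440],None,fx=6,fy=6,interpolation=2))
cv2.imwrite('pics/cp.png',cv2.resize(s[140:260,180:310],None,fx=5,fy=5,interpolation=2))
cv2.imwrite('pics/cpt.png',cv2.resize(t[80:180,220:330],None,fx=6,fy=6,interpolation=2))
```

```text
(no output)
```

View pics/ct.png

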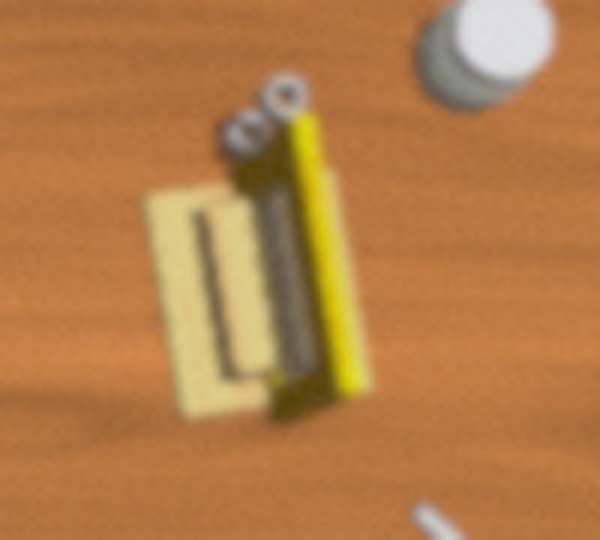

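View pics/cs.png

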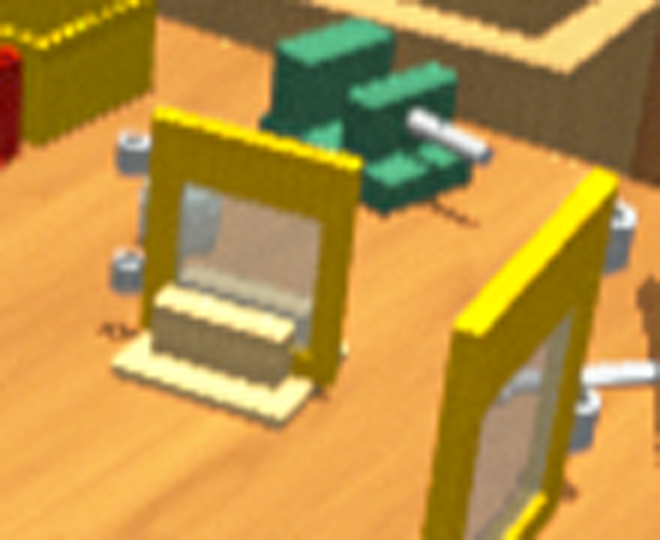

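View pics/cp.png

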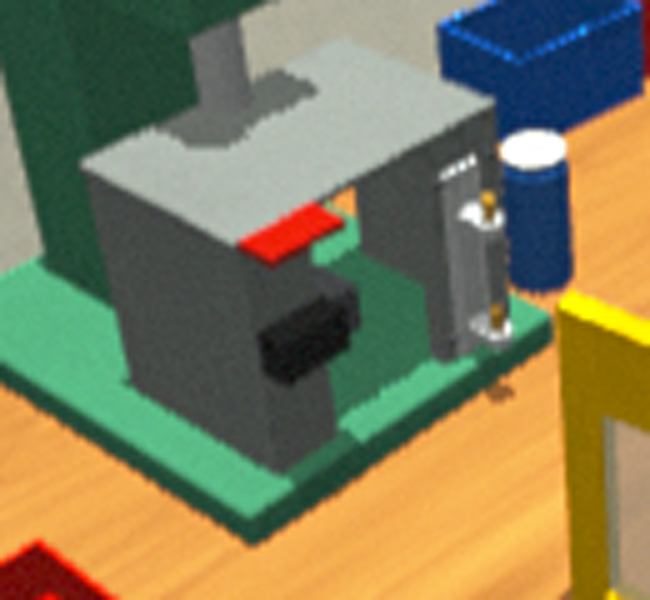

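View pics/cpt.png

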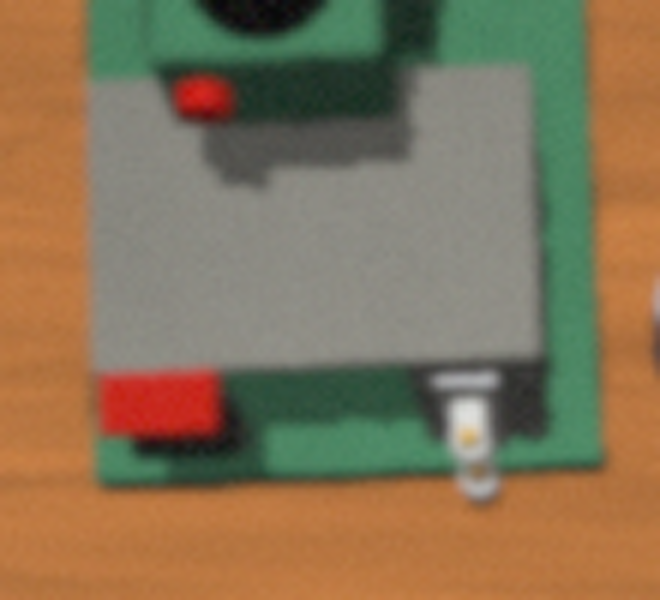

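```bash
cat >> h.py <<'E'
def pose(f,tcp=None):
    if 'mount' in f:
        T=np.eye(4);T[:3,:3]=R.from_rotvec(tcp[1]).as_matrix();T[:3,3]=tcp[0]
        return T@np.array(f['mount'])
    T=np.eye(4);T[:3,:3]=R.from_rotvec(f['attitude']).as_matrix();T[:3,3]=f['position'];return T
def bp(f,uv,z,tcp=None):
    T=pose(f,tcp);d=T[:3,:3]@np.array([(uv[0]-f['cx'])/f['fx'],(uv[1]-f['cy'])/f['fy'],1])
    return T[:3,3]+d*(z-T[2,3])/d[2]
def pj(f,p,tcp=None):
    T=pose(f,tcp);c=(np.asarray(p)-T[:3,3])@T[:3,:3]
    return np.array([f['fx']*c[...,0]/c[...,2]+f['cx'],f['fy']*c[...,1]/c[...,2]+f['cy']]).T
E
python3 - <<'E'
from h import *
import pickle
t=pickle.load(open('top0.pkl','rb'));s=pickle.load(open('side0.pkl','rb'))
c=lambda x,y,X,Y,k:((x+.5)/k-.5+X,(y+.5)/k-.5+Y)
for n,u,z in [('hingeend',c(303,117,380,140,6),.165),('freeend',c(356,390,380,140,6),.165),('upknuck',c(287,93,380,140,6),.142),('lowknuck',c(246,130,380,140,6),.057),
 ('pin upper tip',c(470,436,220,80,6),.156),('pin lower',c(478,468,220,80,6),.071),('face R top',c(541,358,220,80,6),.199),('face L top',c(94,372,220,80,6),.199),('base FL',c(100,485,220,80,6),.028),('base FR',c(603,465,220,80,6),.028),('stand c1',c(148,195,380,140,6),.0),('stand c2',c(184,417,380,140,6),.0)]:
    print(n,bp(t,u,z).round(4))
for n,u,z in [('s hingetop',c(155,112,330,120,6),.165),('s freetop',c(358,160,330,120,6),.165),('s upknuckle',c(135,140,330,120,6),.142),
  ('s uppin',c(488,197,180,140,5),.156),('s lowpin',c(495,312,180,140,5),.071)]:
    print(n,bp(s,u,z).round(4))
E
```

```text
hingeend [ 0.6045 -0.3261  0.165 ]
freeend [ 0.4743 -0.3512  0.165 ]
upknuck [ 0.6211 -0.3234  0.142 ]
lowknuck [ 0.6203 -0.3208  0.057 ]
pin upper tip [0.6154 0.0529 0.156 ]
pin lower [0.6179 0.0535 0.071 ]
face R top [0.6438 0.0184 0.199 ]
face L top [0.631  0.2267 0.199 ]
base FL [0.6121 0.2545 0.028 ]
base FR [ 0.6306 -0.0096  0.028 ]
stand c1 [ 0.5956 -0.2802  0.    ]
stand c2 [ 0.477  -0.3002  0.    ]
s hingetop [ 0.604  -0.3231  0.165 ]
s freetop [ 0.4751 -0.3527  0.165 ]
s upknuckle [ 0.6173 -0.3218  0.142 ]
s uppin [0.6158 0.0542 0.156 ]
s lowpin [0.6138 0.0575 0.071 ]
```

Run:
```python
from h import *
import pickle
t=pickle.load(open('top0.pkl','rb'))
o=r.get_obs();M=R.from_rotvec(o['orientation']).as_matrix();print(M.round(4))
print('can',bp(t,(336,128),.11).round(3))
# verify others' length
for a,b in [((257,212),(265,288)),((369,271),(437,264))]:
    p,q=bp(t,a,.19),bp(t,b,.19);print(p.round(3),q.round(3),np.linalg.norm(p-q))
```

```text
[[ 4.456e-01 -7.000e-04  8.952e-01]
 [-8.952e-01  1.100e-03  4.456e-01]
 [-1.300e-03 -1.000e+00 -1.000e-04]]
can [ 0.703 -0.056  0.11 ]
[0.436 0.158 0.19 ] [0.23  0.126 0.19 ] 0.20855142720056646
[ 0.284 -0.155  0.19 ] [ 0.308 -0.34   0.19 ] 0.1866174621068634
```

```bash
cat >> h.py <<'E'
def tgt(p,yaw,tilt=None):
    """numbers for step_arm: TCP to p, tool z yaw (deg), tool y down"""
    o=r.get_obs();M=R.from_rotvec(o['orientation']).as_matrix()
    a=np.radians(yaw);z=np.array([np.cos(a),np.sin(a),0]);y=np.array([0,0,-1.]);x=np.cross(y,z)
    N=np.array([x,y,z]).T
    d=M.T@(np.array(p)-o['tcp_pos']);w=R.from_matrix(M.T@N).as_rotvec()
    print('shift',(d/.3).round(4).tolist(),'rot',(w/(np.pi/2)).round(4).tolist(),'dist',np.linalg.norm(d).round(4))
def st():
    o=r.get_obs();M=R.from_rotvec(o['orientation']).as_matrix()
    print('t',round(o['clock'],2),'tcp',o['tcp_pos'].round(4),'yaw',np.degrees(np.arctan2(M[1,2],M[0,2])).round(2),'ydown',M[:,1].round(4),'F',o['contact_force'].round(2),'M',o['moment'].round(2),'g',round(o['grip_width'],4))
    return o
E
python3 - <<'E'
from h import *
st();tgt([.5395,-.338,.40],11);tgt([.50,-.36,.40],11)
E
```

```text
t 0.15 tcp [ 0.3007 -0.6041  0.404 ] yaw 26.46 ydown [-7.0e-04  1.1e-03 -1.0e+00] F [0.24 0.11 1.01] M [ 0.02  0.02 -0.03] g 0.0856
shift [-0.4394, 0.0137, 1.1079] rot [0.0002, 0.1718, -0.0008] dist 0.3576
shift [-0.4324, 0.0137, 0.9574] rot [0.0002, 0.1718, -0.0008] dist 0.3152
```

>>> step_arm:
  xyz:
    - [-0.07,0.0,0.16]
    - [-0.145,0.005,0.32]
    - [-0.22,0.01,0.48]
    - [-0.29,0.01,0.64]
    - [-0.36,0.013,0.8]
    - [-0.432,0.013,0.957]
    - [-0.432,0.013,0.957]
  rotation:
    - [0,0.03,0]
    - [0,0.06,0]
    - [0,0.09,0]
    - [0,0.12,0]
    - [0,0.15,0]
    - [0,0.172,0]
    - [0,0.172,0]

```text
clock: 1.02
tcp_pos: [0.5034, -0.3552, 0.3999]
orientation: [-1.294, 1.062, -1.058]
contact_force: [-0.8, -1.0, -0.7]
grip_width: 0.0857
```

Run:
```python
from h import *
import pickle
o=st();f=r.grab_frame('wrist');save(f,'w1');pickle.dump((f,(o['tcp_pos'],o['orientation'])),open('w1.pkl','wb'))
```

```text
t 1.02 tcp [ 0.5034 -0.3552  0.3999] yaw 11.48 ydown [ 5.0e-04  3.8e-03 -1.0e+00] F [-0.78 -0.97 -0.72] M [-0.04  0.04 -0.01] g 0.0857
```

View pics/w1.png

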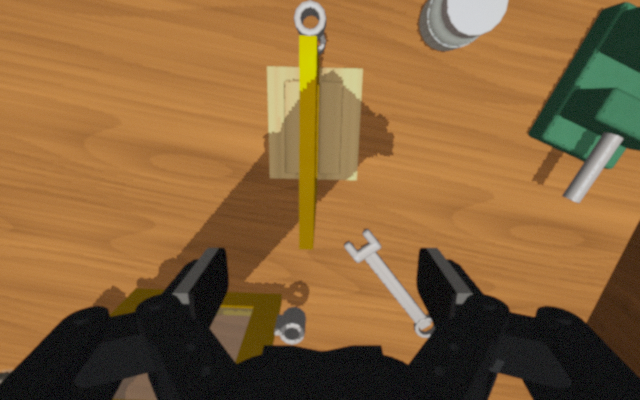

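Run:
```python
from h import *
import pickle
f,tc=pickle.load(open('w1.pkl','rb'))
im=f['pixels'].astype(int)
Y=(im[...,0]>190)&(im[...,1]>160)&(im[...,2]<60)
for row in (40,60,90,120,150,180,210,240,246,249):
    c=np.where(Y[row,280:340])[0]+280; print(row,c.min() if len(c) else None,c.max() if len(c) else None)
P=[]
for uv in [(308,36),(306.5,248),(310.5,17)]:
    p=bp(f,uv,.165 if uv[1]!=17 else .142,tc);P.append(p);print(p.round(4))
d=P[0]-P[1];print(np.linalg.norm(d),np.degrees(np.arctan2(d[1],d[0])),(P[0]+P[1])/2)
g=cv2.resize(cv2.cvtColor(f['pixels'],cv2.COLOR_RGB2BGR)[0:260,270:350],None,fx=3,fy=3,interpolation=2);cv2.imwrite('pics/w1c.png',g[:600])
```

```text
40 299 315
60 299 315
90 300 301
120 None None
150 None None
180 None None
210 None None
240 None None
246 None None
249 None None
[ 0.6066 -0.3253  0.165 ]
[ 0.4743 -0.3494  0.165 ]
[ 0.6213 -0.323   0.142 ]
0.13450128824487811 10.319783531985662 [ 0.54048052 -0.33731488  0.165     ]
```

Run:
```python
from h import *
tgt([.5405,-.3373,.40],10.3);tgt([.5405,-.3373,.30],10.3)
```

```text
shift [-0.042, -0.0004, 0.1412] rot [0.0003, 0.0107, -0.0014] dist 0.0442
shift [-0.0413, 0.3329, 0.1413] rot [0.0003, 0.0107, -0.0014] dist 0.1092
```

>>> step_arm:
  xyz:
    - [-0.042,0.0,0.141]
    - [-0.042,0.0,0.141]
    - [-0.042,0.11,0.141]
    - [-0.042,0.22,0.141]
    - [-0.042,0.29,0.141]
    - [-0.042,0.333,0.141]
    - [-0.042,0.333,0.141]
  rotation:
    - [0,0.011,-0.001]
    - [0,0.011,-0.001]
    - [0,0.011,-0.001]
    - [0,0.011,-0.001]
    - [0,0.011,-0.001]
    - [0,0.011,-0.001]
    - [0,0.011,-0.001]

```text
clock: 1.95
tcp_pos: [0.5395, -0.3379, 0.2993]
orientation: [-1.289, 1.079, -1.075]
contact_force: [-0.1, 0.0, 0.0]
grip_width: 0.0856
```

Run:
```python
from h import *
import pickle
o=st();tgt([.5405,-.3373,.30],10.3);f=r.grab_frame('wrist');save(f,'w2')
```

```text
t 1.95 tcp [ 0.5395 -0.3379  0.2993] yaw 10.2 ydown [-2.2e-03  9.0e-04 -1.0e+00] F [-0.14  0.02  0.05] M [ 0.02 -0.02 -0.04] g 0.0856
shift [-0.0015, -0.0024, 0.0036] rot [0.0013, -0.0011, -0.0008] dist 0.0014
```

View pics/w2.png

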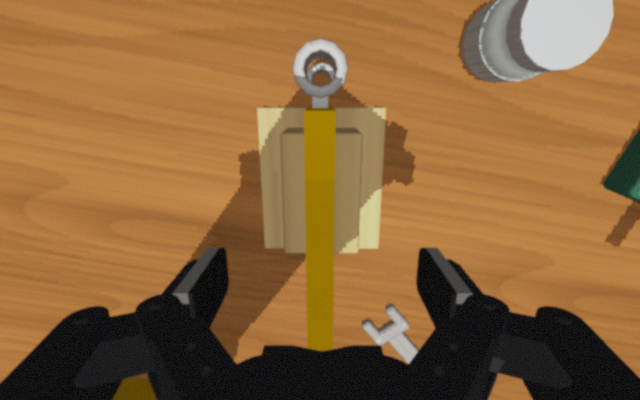

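>>> step_arm:
  xyz:
    - [0,0,0]
    - [0,0,0]
    - [0,0,0]
    - [0,0,0]
    - [0,0,0]
    - [0,0,0]
    - [0,0,0]
    - [0,0,0]
  rotation:
    - [0,0,0]
    - [0,0,0]
    - [0,0,0]
    - [0,0,0]
    - [0,0,0]
    - [0,0,0]
    - [0,0,0]
    - [0,0,0]
  grip: 1
  force: 60

```text
clock: 3.0
tcp_pos: [0.5402, -0.3378, 0.3005]
orientation: [-1.288, 1.077, -1.077]
contact_force: [-1.0, 1.3, 3.8]
grip_width: 0.0093
```

Run:
```python
from h import *
st()
```

```text
t 3.0 tcp [ 0.5402 -0.3378  0.3005] yaw 10.22 ydown [-3.e-04  2.e-04 -1.e+00] F [-1.02  1.28  3.78] M [0.22 0.07 0.04] g 0.0093
```

>>> step_arm:
  xyz:
    - [0,-0.05,0]
    - [0,-0.12,0]
    - [0,-0.2,0]
    - [0,-0.3,0]
    - [0,-0.4,0]
    - [0,-0.4,0]
  rotation:
    - [0,0,0]
    - [0,0,0]
    - [0,0,0]
    - [0,0,0]
    - [0,0,0]
    - [0,0,0]

```text
clock: 3.75
tcp_pos: [0.5405, -0.3383, 0.423]
orientation: [-1.287, 1.073, -1.08]
contact_force: [0.3, -0.5, -3.6]
grip_width: 0.0093
```

Run:
```python
from h import *
import pickle
o=st();f=r.grab_frame('wrist');save(f,'w3');f2=r.grab_frame('top');save(f2,'t3');f3=r.grab_frame('side');save(f3,'s3')
pickle.dump((f,(o['tcp_pos'],o['orientation']),f2,f3),open('w3.pkl','wb'))
```

```text
t 3.75 tcp [ 0.5405 -0.3383  0.423 ] yaw 10.2 ydown [ 0.0038 -0.0021 -1.    ] F [ 0.34 -0.49 -3.59] M [0.02 0.01 0.02] g 0.0093
```

View pics/w3.png

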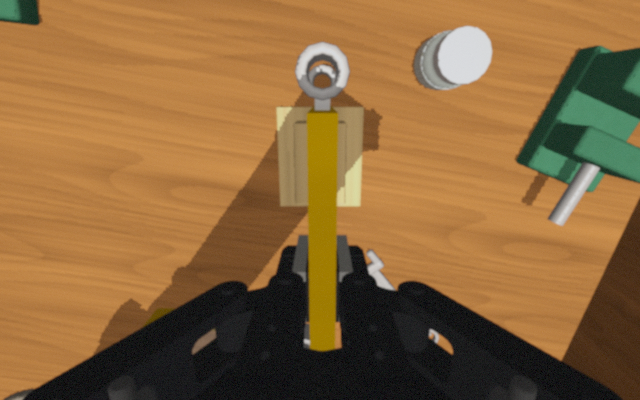

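View pics/s3.png

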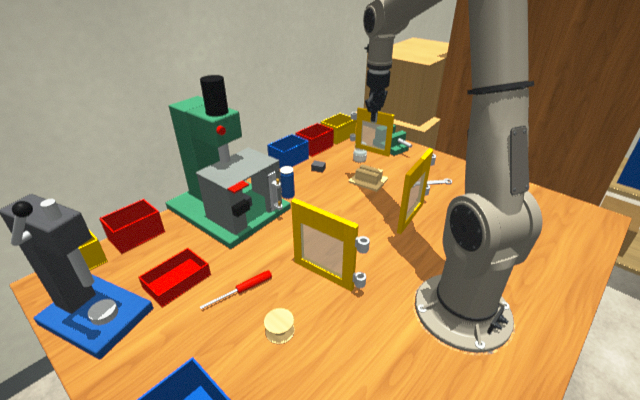

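Run:
```python
from h import *
import pickle
f,tc,_,_=pickle.load(open('w3.pkl','rb'))
m=np.array(f['mount'])
for (u,v),yy in [((322,71),.1585),((323,72),.2435)]:
    d=m[:3,:3]@np.array([(u-f['cx'])/f['fx'],(v-f['cy'])/f['fy'],1]);print((m[:3,3]+d*(yy-m[1,3])/d[1]).round(4))
tgt([.50,-.08,.42],3.8)
cv2.imwrite('pics/w3c.png',cv2.resize(cv2.imread('pics/w3.png')[30:120,270:380],None,fx=6,fy=6,interpolation=2))
```

```text
[0.0002 0.1585 0.0822]
[0.0008 0.2435 0.0879]
shift [-0.8684, -0.0026, 0.0225] rot [0.0018, 0.0713, -0.0012] dist 0.2606
```

View pics/w3c.png

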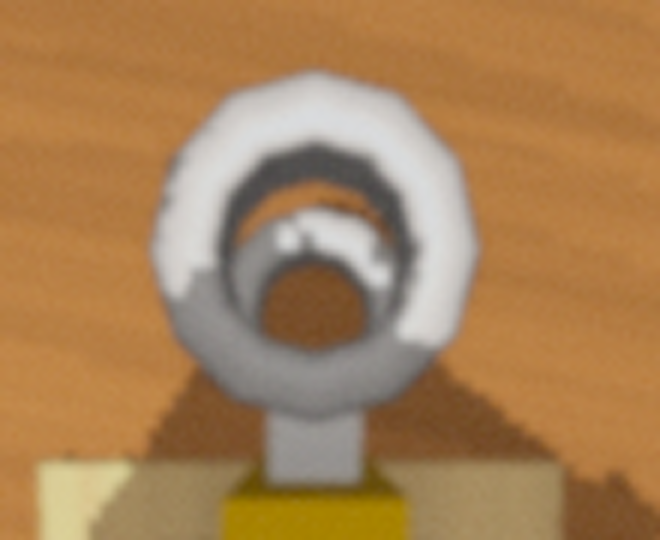

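>>> step_arm:
  xyz:
    - [-0.08,0,0.002]
    - [-0.22,0,0.005]
    - [-0.4,0,0.01]
    - [-0.58,0,0.015]
    - [-0.76,0,0.02]
    - [-0.868,0,0.022]
    - [-0.868,0,0.022]
  rotation:
    - [0,0.01,0]
    - [0,0.02,0]
    - [0,0.035,0]
    - [0,0.05,0]
    - [0,0.065,0]
    - [0,0.071,-0.001]
    - [0,0.071,-0.001]

```text
clock: 4.78
tcp_pos: [0.4991, -0.077, 0.4178]
orientation: [-1.246, 1.16, -1.152]
contact_force: [-0.3, -1.2, -3.2]
grip_width: 0.0098
```

Run:
```python
from h import *
st();tgt([.4733,.044,.37],3.8)
```

```text
t 4.78 tcp [ 0.4991 -0.077   0.4178] yaw 4.15 ydown [-0.0056  0.0011 -1.    ] F [-0.35 -1.21 -3.17] M [-0.12 -0.02  0.  ] g 0.0098
shift [-0.4082, 0.1604, -0.0558] rot [0.0035, 0.0039, -0.0009] dist 0.1326
```

>>> step_arm:
  xyz:
    - [-0.1,0.03,-0.015]
    - [-0.22,0.08,-0.03]
    - [-0.34,0.13,-0.05]
    - [-0.408,0.16,-0.056]
    - [-0.408,0.16,-0.056]
    - [-0.408,0.16,-0.056]
  rotation:
    - [0.003,0.004,-0.001]
    - [0.003,0.004,-0.001]
    - [0.003,0.004,-0.001]
    - [0.003,0.004,-0.001]
    - [0.003,0.004,-0.001]
    - [0.003,0.004,-0.001]

```text
clock: 5.52
tcp_pos: [0.4735, 0.0425, 0.3698]
orientation: [-1.241, 1.162, -1.162]
contact_force: [-0.6, 0.4, -5.1]
grip_width: 0.0092
```

Run:
```python
from h import *
import pickle
o=st();f=r.grab_frame('wrist');save(f,'w4');o2=st()
pickle.dump((f,(o['tcp_pos'],o['orientation'])),open('w4.pkl','wb'))
cv2.imwrite('pics/w4c.png',cv2.resize(cv2.imread('pics/w4.png')[0:100,250:390],None,fx=5,fy=5,interpolation=2))
```

```text
t 5.53 tcp [0.4735 0.0425 0.3698] yaw 3.69 ydown [-1.4e-03 -9.0e-04 -1.0e+00] F [-0.56  0.41 -5.09] M [ 0.01 -0.01 -0.02] g 0.0092
t 5.58 tcp [0.4736 0.0424 0.37  ] yaw 3.66 ydown [-9.e-04 -7.e-04 -1.e+00] F [-0.33 -0.4  -3.7 ] M [ 0.03  0.   -0.02] g 0.0088
```

View pics/w4.png

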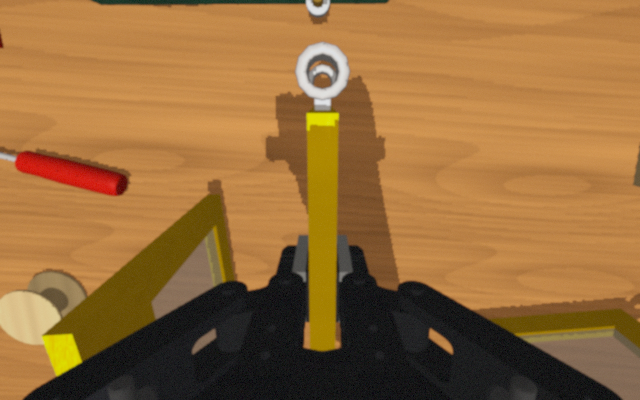

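View pics/w4c.png

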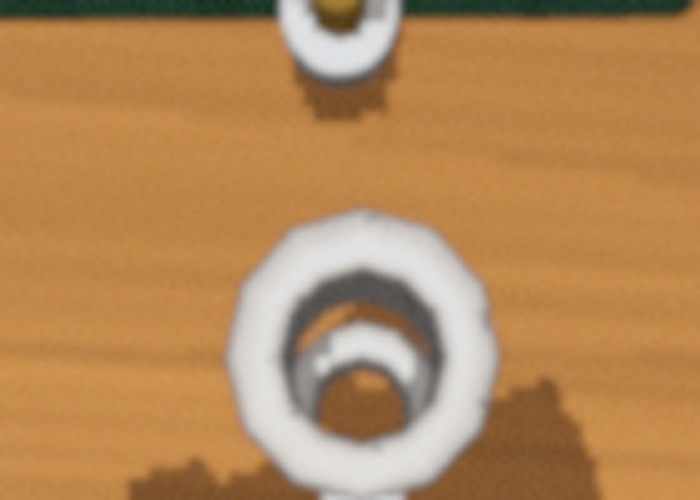

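>>> step_arm:
  xyz:
    - [-0.005,0,0.04]
    - [-0.012,0,0.08]
    - [-0.012,0,0.1]
    - [-0.012,0,0.1]
    - [-0.012,0,0.1]
  rotation:
    - [0,0,0]
    - [0,0,0]
    - [0,0,0]
    - [0,0,0]
    - [0,0,0]

```text
clock: 6.2
tcp_pos: [0.5031, 0.0479, 0.3698]
orientation: [-1.241, 1.163, -1.162]
contact_force: [0.1, -0.4, -4.0]
grip_width: 0.0091
```

```bash
cat > snap.py <<'E'
from h import *
import pickle,sys
n=sys.argv[1];a=[int(x) for x in sys.argv[2:7]]
o=st();f=r.grab_frame('wrist');save(f,n)
pickle.dump((f,(o['tcp_pos'],o['orientation'])),open(n+'.pkl','wb'))
x0,y0,x1,y1,k=a
cv2.imwrite('pics/'+n+'c.png',cv2.resize(cv2.imread('pics/'+n+'.png')[y0:y1,x0:x1],None,fx=k,fy=k,interpolation=2))
E
python3 snap.py w5 250 0 390 110 5
```

```text
t 6.2 tcp [0.5031 0.0479 0.3698] yaw 3.66 ydown [-1.7e-03 -9.0e-04 -1.0e+00] F [ 0.12 -0.44 -3.99] M [ 0.07  0.   -0.01] g 0.0091
```

View pics/w5c.png

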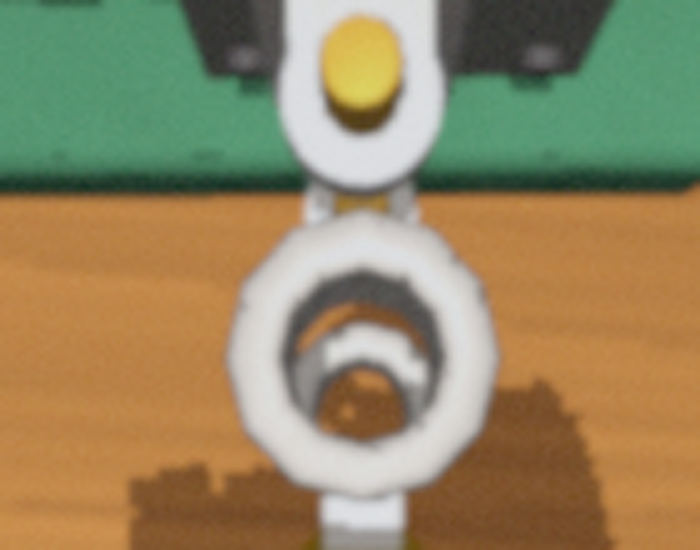

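Run:
```python
from h import *
import pickle
f,tc=pickle.load(open('w5.pkl','rb'));M=R.from_rotvec(tc[1]).as_matrix()
c=lambda x,y,X,Y,k:((x+.5)/k-.5+X,(y+.5)/k-.5+Y)
for uv,z in [(c(361.5,61,250,0,5),.156),(c(361,120,250,0,5),.140),(c(362.5,353,250,0,5),tc[0][2]-.1585),(c(362,203,250,0,5),.0710)]:
    p=bp(f,uv,z,tc);print(uv,p.round(4),'tool',(M.T@(p-tc[0])).round(4))
p=bp(f,c(20,188,250,0,5),.028,tc);q=bp(f,c(680,186,250,0,5),.028,tc);d=p-q;print(np.degrees(np.arctan2(-d[0],d[1])))
```

```text
(321.9, 11.8) [0.6169 0.0549 0.156 ] tool [1.000e-04 2.136e-01 1.144e-01]
(321.8, 23.6) [0.6147 0.0548 0.14  ] tool [0.     0.2296 0.1122]
(322.1, 70.2) [0.5852 0.0528 0.2113] tool [0.0002 0.1584 0.0825]
(322.0, 40.2) [0.6169 0.0548 0.071 ] tool [1.000e-04 2.986e-01 1.145e-01]
3.81911102713183
```

Run:
```python
from h import *
tgt([.5342,.0498,.356],3.8)
```

```text
shift [0.0, 0.0461, 0.1043] rot [0.001, -0.0015, 0.0005] dist 0.0342
```

>>> step_arm:
  xyz:
    - [0,0,0.035]
    - [0,0,0.07]
    - [0,0.02,0.104]
    - [0,0.046,0.104]
    - [0,0.046,0.104]
    - [0,0.046,0.104]
  rotation:
    - [0.001,-0.0015,0]
    - [0.001,-0.0015,0]
    - [0.001,-0.0015,0]
    - [0.001,-0.0015,0]
    - [0.001,-0.0015,0]
    - [0.001,-0.0015,0]

```text
clock: 7.0
tcp_pos: [0.5339, 0.0498, 0.3559]
orientation: [-1.241, 1.16, -1.161]
contact_force: [0.7, -0.5, -3.9]
grip_width: 0.0097
```

```bash
python3 snap.py w6 250 0 390 110 5
```

```text
t 7.0 tcp [0.5339 0.0498 0.3559] yaw 3.8 ydown [-5.e-04 -9.e-04 -1.e+00] F [ 0.68 -0.54 -3.86] M [ 0.   -0.01  0.01] g 0.0097
```

View pics/w6c.png

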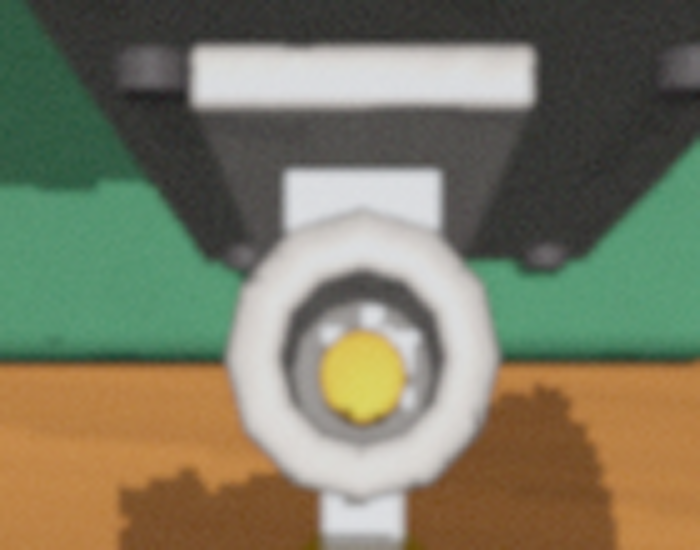

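```bash
cat > ax.py <<'E'
from h import *
import pickle,sys
n=sys.argv[1];f,tc=pickle.load(open(n+'.pkl','rb'));M=R.from_rotvec(tc[1]).as_matrix()
c=lambda x,y:((x+.5)/5-.5+250,(y+.5)/5-.5)
px,py,kx,ky=map(float,sys.argv[2:6])
for uv,z in [(c(px,py),.156),(c(kx,ky),tc[0][2]-.1585)]:
    p=bp(f,uv,z,tc);print(p.round(4),'tool',(M.T@(p-tc[0])).round(4))
E
python3 ax.py w6 362 376 362.5 353
```

```text
[0.6171 0.055  0.156 ] tool [0.0002 0.1998 0.0835]
[0.6161 0.0549 0.1974] tool [0.0002 0.1585 0.0825]
```

>>> step_arm:
  xyz:
    - [0,0.01,0.003]
    - [0,0.03,0.003]
    - [0,0.05,0.003]
    - [0,0.06,0.003]
    - [0,0.06,0.003]
  rotation:
    - [0,0,0]
    - [0,0,0]
    - [0,0,0]
    - [0,0,0]
    - [0,0,0]

```text
clock: 7.68
tcp_pos: [0.5347, 0.0498, 0.3377]
orientation: [-1.241, 1.16, -1.16]
contact_force: [1.5, 0.6, -4.0]
grip_width: 0.009
```

```bash
python3 snap.py w7 250 0 390 110 5
```

```text
t 7.67 tcp [0.5347 0.0498 0.3377] yaw 3.8 ydown [-7.e-04 -9.e-04 -1.e+00] F [ 1.47  0.55 -4.  ] M [0.   0.03 0.06] g 0.009
```

View pics/w7c.png

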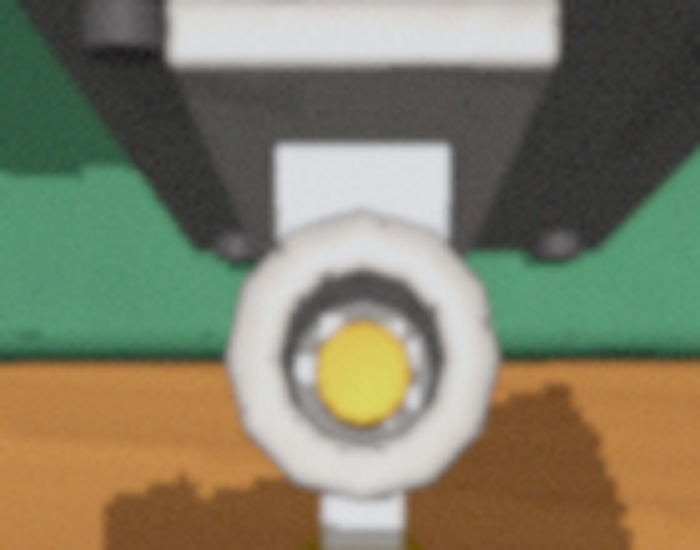

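>>> step_arm:
  xyz:
    - [0,0.005,0]
    - [0,0.01,0]
    - [0,0.015,0]
    - [0,0.02,0]
    - [0,0.02,0]
  rotation:
    - [0,0,0]
    - [0,0,0]
    - [0,0,0]
    - [0,0,0]
    - [0,0,0]

```text
clock: 8.35
tcp_pos: [0.5348, 0.0499, 0.3318]
orientation: [-1.241, 1.16, -1.161]
contact_force: [0.3, 0.1, -4.1]
grip_width: 0.0091
```

```bash
python3 snap.py w8 250 0 390 110 5
```

```text
t 8.35 tcp [0.5348 0.0499 0.3318] yaw 3.8 ydown [-5.e-04 -9.e-04 -1.e+00] F [ 0.34  0.05 -4.11] M [-0.01 -0.01  0.03] g 0.0091
```

View pics/w8c.png

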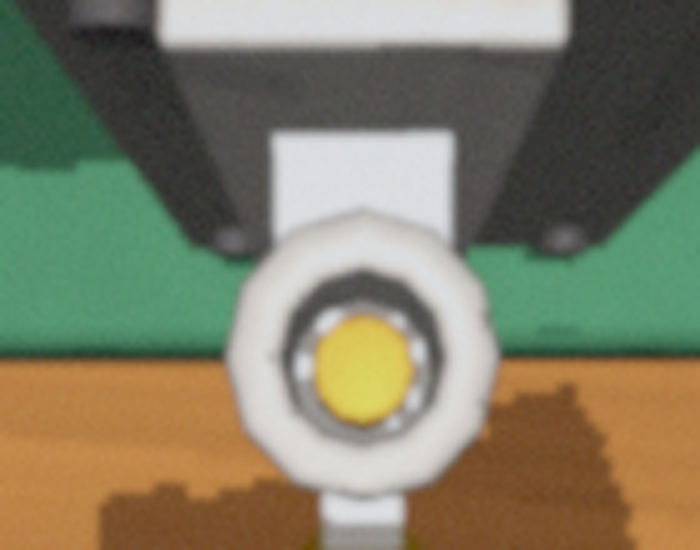

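>>> step_arm:
  xyz:
    - [0,0.006,0]
    - [0,0.012,0]
    - [0,0.018,0]
    - [0,0.024,0]
    - [0,0.03,0]
    - [0,0.03,0]
  rotation:
    - [0,0,0]
    - [0,0,0]
    - [0,0,0]
    - [0,0,0]
    - [0,0,0]
    - [0,0,0]

```text
clock: 9.15
tcp_pos: [0.5348, 0.0499, 0.3227]
orientation: [-1.241, 1.16, -1.16]
contact_force: [-0.2, -0.8, -3.3]
grip_width: 0.0093
```

>>> step_arm:
  xyz:
    - [0,0.003,0]
    - [0,0.006,0]
    - [0,0.006,0]
  rotation:
    - [0,0,0]
    - [0,0,0]
    - [0,0,0]

```text
clock: 9.52
tcp_pos: [0.5347, 0.0498, 0.3208]
orientation: [-1.241, 1.16, -1.16]
contact_force: [0.2, 0.3, -5.0]
grip_width: 0.0091
```

>>> step_arm:
  xyz:
    - [0,0.003,0]
    - [0,0.003,0]
  rotation:
    - [0,0,0]
    - [0,0,0]

```text
clock: 9.78
tcp_pos: [0.5349, 0.0499, 0.3203]
orientation: [-1.241, 1.16, -1.161]
contact_force: [-2.6, 0.4, -0.7]
grip_width: 0.0094
```

>>> step_arm:
  xyz:
    - [0,0.002,0]
    - [0,0.002,0]
    - [0,0.002,0]
  rotation:
    - [0,0,0]
    - [0,0,0]
    - [0,0,0]

```text
clock: 10.15
tcp_pos: [0.5348, 0.0499, 0.3201]
orientation: [-1.241, 1.16, -1.161]
contact_force: [-4.6, -0.2, 5.5]
grip_width: 0.0092
```

```bash
python3 snap.py w9 250 0 390 110 5
python3 - <<'E'
from h import *
f=r.grab_frame('side');save(f,'s9')
cv2.imwrite('pics/s9c.png',cv2.resize(cv2.imread('pics/s9.png')[120:270,180:340],None,fx=4,fy=4,interpolation=2))
E
```

```text
t 10.15 tcp [0.5348 0.0499 0.3201] yaw 3.8 ydown [-2.e-04 -9.e-04 -1.e+00] F [-4.59 -0.24  5.47] M [-0.06  0.64 -0.06] g 0.0092
```

View pics/w9c.png

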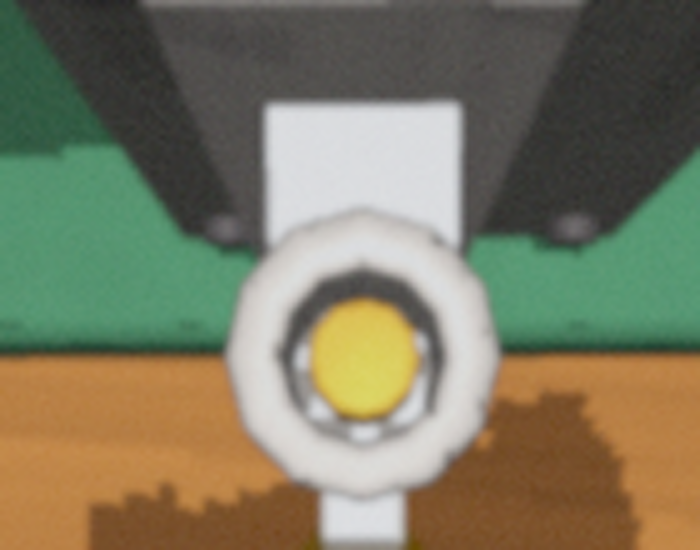

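View pics/s9c.png

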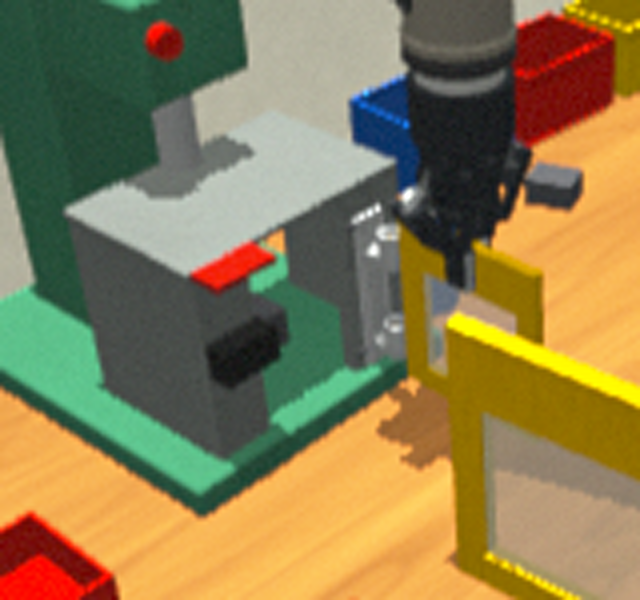

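>>> step_arm:
  xyz:
    - [0,0,0]
    - [0,0,0]
    - [0,0,0]
    - [0,0,0]
    - [0,0,0]
  rotation:
    - [0,0,0]
    - [0,0,0]
    - [0,0,0]
    - [0,0,0]
    - [0,0,0]
  grip: 0.4

```text
clock: 10.88
tcp_pos: [0.5348, 0.0499, 0.32]
orientation: [-1.241, 1.16, -1.161]
contact_force: [0.3, 0.6, -0.2]
grip_width: 0.051
```

```bash
python3 snap.py w10 250 0 390 110 5
```

```text
t 10.88 tcp [0.5348 0.0499 0.32  ] yaw 3.8 ydown [-2.e-04 -9.e-04 -1.e+00] F [ 0.25  0.62 -0.22] M [ 0.03  0.03 -0.05] g 0.051
```

View pics/w10.png

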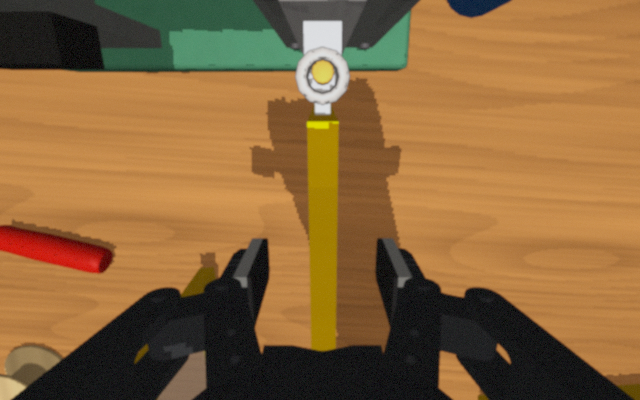

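>>> step_arm:
  xyz:
    - [0,-0.06,0]
    - [0,-0.16,0]
    - [0,-0.25,0]
    - [0,-0.25,0]
    - [0.1,-0.25,0]
    - [0.18,-0.25,0]
    - [0.18,-0.25,0]
  rotation:
    - [0,0,0]
    - [0,0,0]
    - [0,0,0]
    - [0,0,0]
    - [0,0,0]
    - [0,0,0]
    - [0,0,0]

```text
clock: 11.8
tcp_pos: [0.5381, -0.006, 0.394]
orientation: [-1.241, 1.163, -1.163]
contact_force: [-0.4, 0.1, 0.1]
grip_width: 0.0511
```

>>> step_arm:
  xyz:
    - [0,0,0]
    - [0,0,0]
    - [0,0,0]
    - [0,0,0]
    - [0,0.08,0]
    - [0,0.16,0]
    - [0,0.215,0]
    - [0,0.215,0]
  rotation:
    - [0,0,0]
    - [0,0,0]
    - [0,0,0]
    - [0,0,0]
    - [0,0,0]
    - [0,0,0]
    - [0,0,0]
    - [0,0,0]
  grip: 1

```text
clock: 12.8
tcp_pos: [0.5377, -0.006, 0.3285]
orientation: [-1.243, 1.165, -1.162]
contact_force: [0.6, -0.2, 0.5]
grip_width: 0.0001
```

```bash
python3 snap.py w11 250 0 390 110 5
python3 - <<'E'
from h import *
f=r.grab_frame('side');save(f,'s11')
E
```

```text
t 12.8 tcp [ 0.5377 -0.006   0.3285] yaw 3.6 ydown [-0.0043 -0.0019 -1.    ] F [ 0.62 -0.22  0.55] M [-0.04  0.02  0.03] g 0.0001
```

View pics/w11.png

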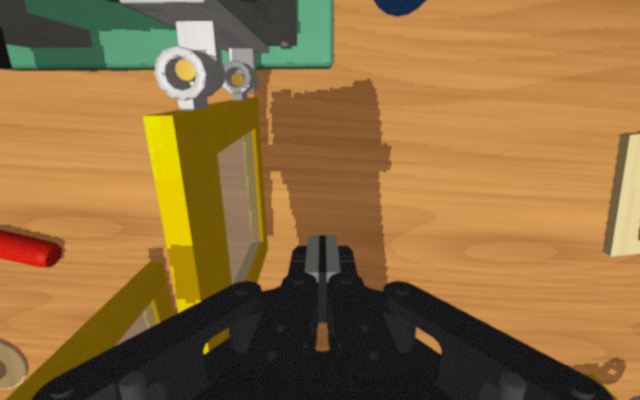

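View pics/s11.png

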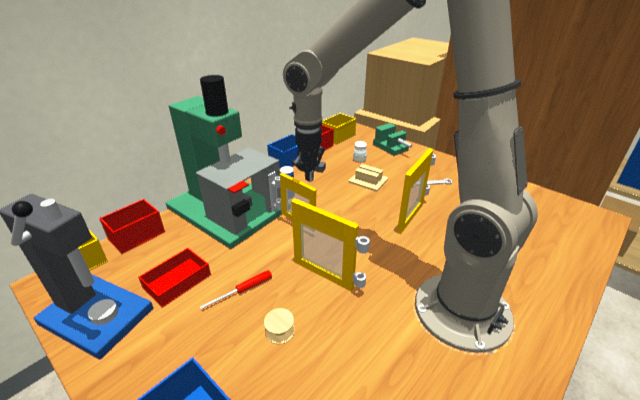

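>>> step_arm:
  xyz:
    - [-0.05,0,0]
    - [-0.1,0,0]
    - [-0.12,0,0.005]
    - [-0.14,0,0]
    - [-0.16,0,0]
    - [-0.183,0,0]
    - [-0.205,0,0.001]
    - [-0.228,0,0.003]
    - [-0.251,0,0.006]
    - [-0.274,0,0.013]
    - [-0.297,0,0.022]
    - [-0.319,0,0.032]
    - [-0.319,0,0.032]
  rotation:
    - [0,0,0]
    - [0,0,0]
    - [0,0,0]
    - [0,0,0]
    - [0,0,0]
    - [0,0,0]
    - [0,0,0]
    - [0,0,0]
    - [0,0,0]
    - [0,0,0]
    - [0,0,0]
    - [0,0,0]
    - [0,0,0]

```text
clock: 14.52
tcp_pos: [0.5421, 0.091, 0.3299]
orientation: [-1.24, 1.162, -1.163]
contact_force: [0.1, -0.9, 0.6]
grip_width: 0.0005
```

```bash
python3 snap.py w12 250 0 390 110 5
```

```text
t 14.53 tcp [0.5421 0.091  0.3299] yaw 3.65 ydown [-0.001  -0.0013 -1.    ] F [ 0.15 -0.88  0.62] M [-0.    0.01 -0.03] g 0.0005
```

View pics/w12.png

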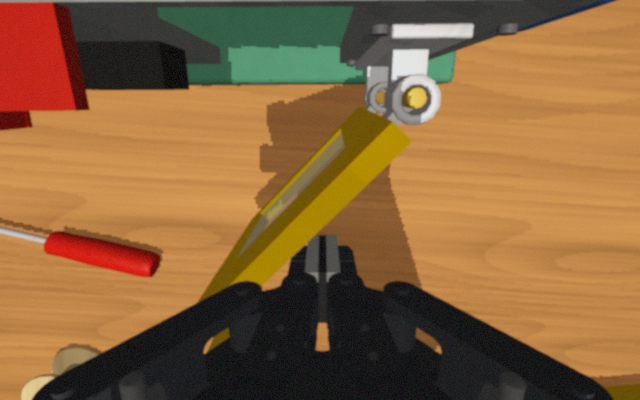

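>>> step_arm:
  xyz:
    - [-0.02,0,0.013]
    - [-0.04,0,0.028]
    - [-0.058,0,0.043]
    - [-0.075,0,0.065]
    - [-0.09,0,0.087]
    - [-0.105,0,0.108]
    - [-0.112,0,0.125]
    - [-0.119,0,0.142]
    - [-0.125,0,0.159]
    - [-0.125,0,0.159]
  rotation:
    - [0,0,0]
    - [0,0,0]
    - [0,0,0]
    - [0,0,0]
    - [0,0,0]
    - [0,0,0]
    - [0,0,0]
    - [0,0,0]
    - [0,0,0]
    - [0,0,0]

```text
clock: 15.82
tcp_pos: [0.5876, 0.1311, 0.3297]
orientation: [-1.24, 1.162, -1.163]
contact_force: [0.6, 0.7, -0.7]
grip_width: 0.0004
```

```bash
python3 snap.py w13 250 0 390 110 5
```

```text
t 15.82 tcp [0.5876 0.1311 0.3297] yaw 3.63 ydown [-8.0e-04 -1.3e-03 -1.0e+00] F [ 0.6   0.69 -0.7 ] M [-0.01  0.04 -0.02] g 0.0004
```

View pics/w13.png

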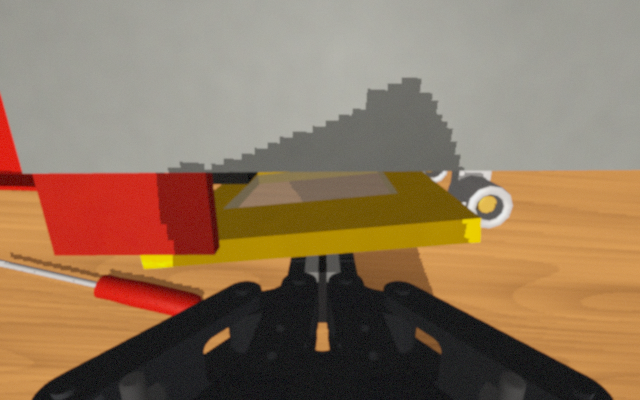

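>>> step_arm:
  xyz:
    - [0,0,0.008]
    - [0,0,0.016]
    - [0,0,0.016]
  rotation:
    - [0,0,0]
    - [0,0,0]
    - [0,0,0]

```text
clock: 16.25
tcp_pos: [0.5923, 0.1312, 0.3297]
orientation: [-1.24, 1.163, -1.163]
contact_force: [-0.8, -0.7, -0.5]
grip_width: 0.0001
```

>>> step_arm:
  xyz:
    - [0,0,0.005]
    - [0,0,0.005]
  rotation:
    - [0,0,0]
    - [0,0,0]

```text
clock: 16.5
tcp_pos: [0.5939, 0.1313, 0.3297]
orientation: [-1.24, 1.163, -1.163]
contact_force: [0.1, -0.0, 0.1]
grip_width: -0.0003
```

>>> step_arm:
  xyz:
    - [0,0,0.005]
    - [0,0,0.005]
  rotation:
    - [0,0,0]
    - [0,0,0]

```text
clock: 16.75
tcp_pos: [0.5955, 0.1314, 0.3297]
orientation: [-1.24, 1.163, -1.163]
contact_force: [-0.8, -0.3, -0.0]
grip_width: 0.0001
```

```bash
python3 snap.py w14 250 0 390 110 5
```

```text
t 16.75 tcp [0.5955 0.1314 0.3297] yaw 3.61 ydown [-7.0e-04 -1.4e-03 -1.0e+00] F [-0.8  -0.27 -0.02] M [0.06 0.07 0.01] g 0.0001
```

View pics/w14.png

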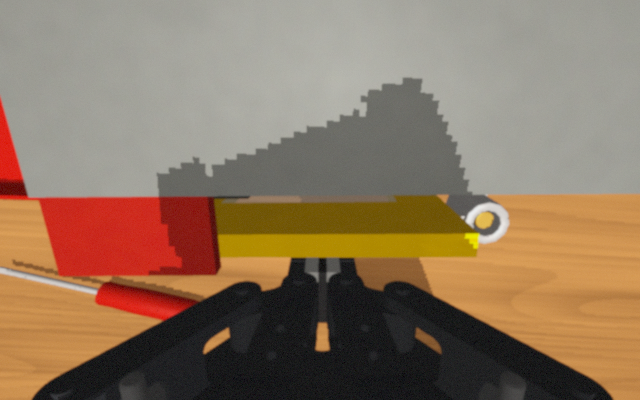

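>>> step_arm:
  xyz:
    - [0,0,0.004]
    - [0,0,0.004]
  rotation:
    - [0,0,0]
    - [0,0,0]

```text
clock: 17.05
tcp_pos: [0.5965, 0.1315, 0.3297]
orientation: [-1.241, 1.163, -1.163]
contact_force: [-0.4, -0.3, 1.3]
grip_width: -0.0002
```

>>> step_arm:
  xyz:
    - [0,0,0.004]
    - [0,0,0.004]
  rotation:
    - [0,0,0]
    - [0,0,0]

```text
clock: 17.3
tcp_pos: [0.597, 0.1316, 0.3296]
orientation: [-1.243, 1.164, -1.162]
contact_force: [-5.9, 0.7, 3.7]
grip_width: -0.0001
```

>>> step_arm:
  xyz:
    - [0,0,0]
    - [0,0,-0.02]
    - [0,0,-0.08]
    - [0,0,-0.2]
    - [0,0,-0.25]
    - [0,-0.1,-0.25]
    - [0,-0.25,-0.25]
    - [0,-0.25,-0.25]
    - [0,-0.25,-0.25]
  rotation:
    - [0,0,0]
    - [0,0,0]
    - [0,0,0]
    - [0,0,0]
    - [0,0,0]
    - [0,0,0]
    - [0,0,0]
    - [0,0,0]
    - [0,0,0]

```text
clock: 18.42
tcp_pos: [0.5225, 0.1269, 0.4048]
orientation: [-1.242, 1.164, -1.163]
contact_force: [-0.9, 0.2, 0.4]
grip_width: 0.0002
```

```bash
python3 snap.py w15 250 0 390 110 5
python3 - <<'E'
from h import *
f=r.grab_frame('side');save(f,'s15')
cv2.imwrite('pics/s15c.png',cv2.resize(cv2.imread('pics/s15.png')[140:260,180:310],None,fx=5,fy=5,interpolation=2))
f,tc=__import__('pickle').load(open('w15.pkl','rb'))
E
```

```text
t 18.43 tcp [0.5225 0.1269 0.4048] yaw 3.62 ydown [-0.0032 -0.0021 -1.    ] F [-0.93  0.17  0.4 ] M [ 0.   -0.02 -0.02] g 0.0002
```

View pics/w15.png

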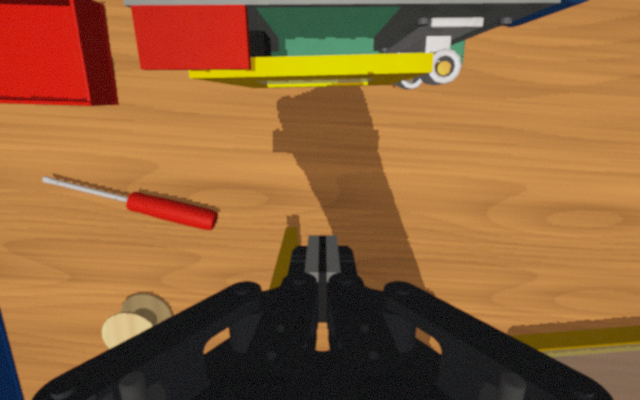

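View pics/s15c.png

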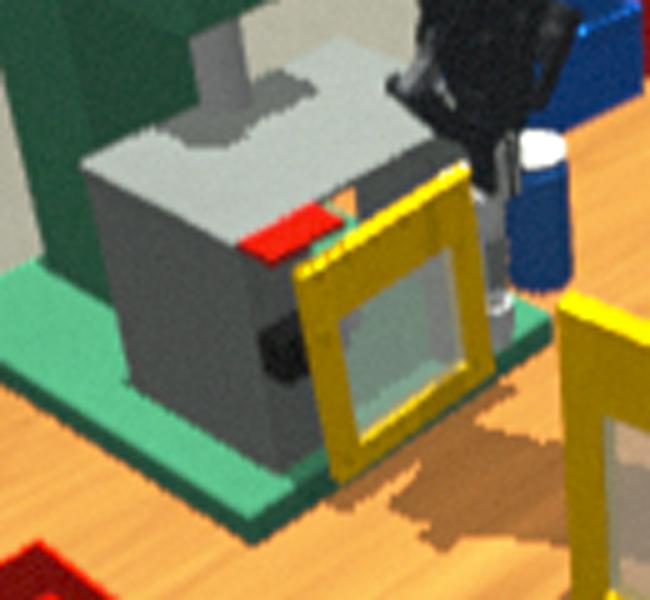

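Run:
```python
import cv2
cv2.imwrite('pics/w15d.png',cv2.resize(cv2.imread('pics/w15.png')[0:110,170:480],None,fx=2.5,fy=2.5,interpolation=2))
```

```text
(no output)
```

View pics/w15d.png

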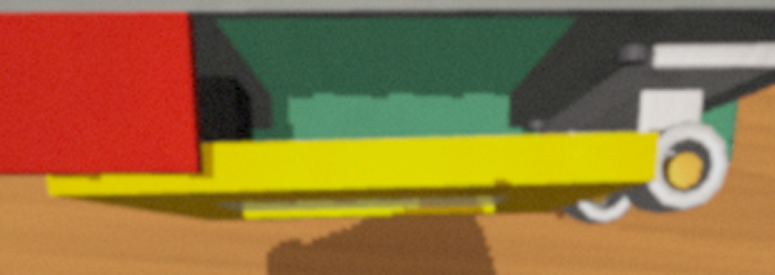

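Run:
```python
from h import *
import pickle
f,tc=pickle.load(open('w15.pkl','rb'))
c=lambda x,y:((x+.5)/2.5-.5+170,(y+.5)/2.5-.5)
def a(p,q):
    d=p-q;return np.degrees(np.arctan2(-d[0],d[1])).round(2),np.linalg.norm(d).round(4)
L=bp(f,c(47,195),.185,tc);Rr=bp(f,c(655,180),.185,tc);print('door front top',L,Rr,a(L,Rr))
L=bp(f,c(200,144),.185,tc);Rr=bp(f,c(655,132),.185,tc);print('door back top',a(L,Rr))
for y in(173,):
    L=bp(f,c(0,173),.195,tc);Rr=bp(f,c(197,172),.195,tc);print('ledge',a(L,Rr))
L=bp(f,c(0,12),.199,tc);Rr=bp(f,c(770,9),.199,tc);print('roof',a(L,Rr))
```

```text
door front top [0.60024743 0.20503973 0.185     ] [0.61179425 0.07159605 0.185     ] (np.float64(4.95), np.float64(0.1339))
door back top (np.float64(5.02), np.float64(0.0986))
ledge (np.float64(3.89), np.float64(0.0409))
roof (np.float64(3.83), np.float64(0.1481))
```

Run:
```python
from h import *
f=r.grab_frame('top');save(f,'t16');o=st();print(np.abs(o['qvel']).max())
a=cv2.imread('pics/side0.png').astype(int);b=cv2.imread('pics/s15.png').astype(int)
```

```text
t 18.57 tcp [0.5222 0.1269 0.4037] yaw 3.63 ydown [-0.0057 -0.0027 -1.    ] F [-1.04  0.66 -0.24] M [-0.03 -0.   -0.01] g -0.0001
0.003310879808411436
```

View pics/t16.png

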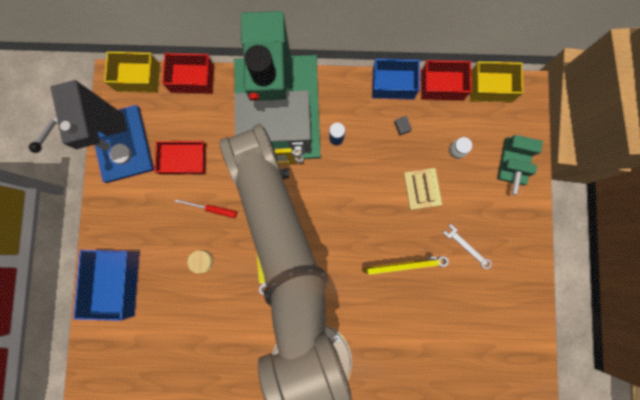

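View pics/s15.png

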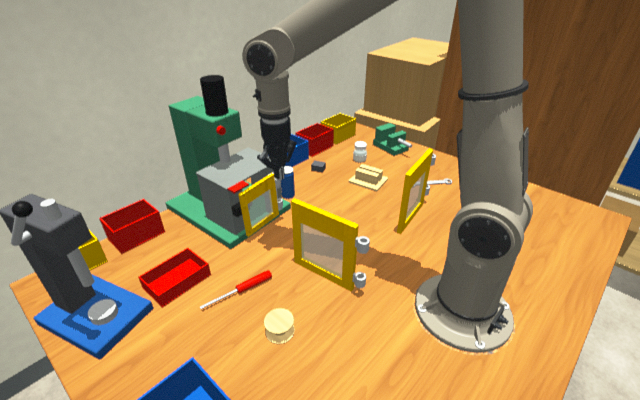

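The pictures show the door shut on the press, with its free end under the red ledge. The arm is clear and the bystanders are where they started.

Run:
```python
from h import *
print(r.hand_in())
```

```text
the job is handed in; nothing more can be done
None
```

The door is hung on both press pins and swung shut. I handed the job in at about 18.6 s of the 64 s allowed; it reports no verdict.

- **Choosing the door:** I took the door in the plywood stand. It measured about 134 mm long, against about 187 and 209 mm for the two look-alikes.
- **Hanging:** I lined the upper knuckle up with its pin by looking down through the bore with the wrist camera, then lowered in small steps. Nothing touched on the way down. It landed at the expected shoulder height, with the tool reading about 9 N above the door's own weight, so at most that much was pressed onto the shoulders.
- **Shutting:** I let go with the door standing open, then pushed it shut with the closed fingertips. I stopped when the tool felt about 6 N at the stop, and backed off.

**Last checks:** The wrist picture puts the door about 1.1° off the press's face direction, inside the 5° limit. That means it rests very near the stop, and I could not confirm that it still touches it. The pin shows inside the upper knuckle. In the final pictures the arm stands clear and the bystanders look unmoved; I checked those by eye only. No check failed.

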